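# Test the calorimeter's ignition board with a sprung pen tester

### The job

The calorimeter's ignition board is clamped, tilted, in the board holder. Take the pen tester out of its charging stand and, keeping it square to the board and the sprung tip lightly pressed in but never against its stop, first draw the tip along the bare earth bar on the board's low edge, slowly (5 cm a second at the very most) and without lifting, from the transformer end (left) to the screw-terminal end (right); then follow the circuit from supply to output by touching for about half a second each the square land in front of the transformer, the round land between capacitors and heat sink, and the hexagonal land by the screw terminals. Put the tester back upright in its stand, and do not knock the components, shift the board or disturb the bottle, jar and beaker beside the stand.

Things in the scene. Friction and masses are not known exactly. Their poses are not given: they have to be found in the camera images.
- tester: pen-shaped tester, loose, 50 to 90 g, point down in its stand. Origin on its axis under its collar; z along the axis from tip to tail. In mm of z: collar 29 wide 0 to 4, cone to 9; round grip 18 wide 9 to 64; tail end 71. Below: shank 16 wide to -26, taper to 8 wide at -46, brass sleeve 7 wide to -52, sprung tip 3.6 wide to -66
- tester_tip (a point): the very point of the sprung tip, 66 mm below the tester's origin when not pressed in; it moves with the tip. Axes as the tester's
- plunger (a joint): how far the sprung tip is pressed into the tester: 0 out, 0.008 m at its stop (about 0.6 N to start, 3 N at the stop)
- stand: grey charging stand, fixed: base 64 x 64 x 15 mm with an upright round sleeve in the middle, 35 mm across at its mouth, bore about 21 mm, open top 85 mm above the table. Origin under its centre, z up. The tester's collar rests on the mouth, tip hanging free inside
- stand_mouth (a point): centre of the sleeve's mouth; the tester's origin lies here when it is home
- holder: board holder, fixed to the table: base 90 x 215 mm, two aluminium uprights 140 mm high at y = +-100 mm, black clamping knobs outside them out to y = +-122 mm. Origin under its centre; the side -x faces the robot
- board: middle of the upper face of the green circuit board (110 x 150 mm, 3 mm thick), on its tilt axis, 125 mm above the table, held there by stiff friction and leaning 22 to 39 degrees towards the holder's -x side. Axes: x up the slope, y to the left, z out of the face. Clamping jaws along both side edges, 5 mm high
- board_mid (a point): same point and axes as board. Parts that stand on the board, in this frame. Centre x, y (size), height in mm: transformer 28, 47 (33 x 40) 33; two tall capacitors 40, 10 and 40, -12 (18 across) 30; finned heat sink -12, -4 (12 x 37) 26; relay 30, -50 (16 x 29) 20; screw terminals -6, -67 (36 x 12) 16; fuse -2, 67 (26 x 9) 10; small capacitor -20, 26 (12 across) 17
- bar_left (a point): point on the top of the bare metal earth bar, 8 mm from its left end; the bar runs along the board's low edge at x = -43 mm of the board frame, 88 mm long in y, 9 mm wide, its top 3.5 mm above the board. Axes as the board's
- bar_mid (a point): middle of the top of the earth bar. Axes as the board's
- bar_right (a point): point on the top of the earth bar, 8 mm from its right end
- land_square (a point): middle of the top of the square metal land (10 mm wide, 4 mm high) in front of the transformer, at -8, 48 mm of the board frame. Axes as the board's
- land_round (a point): middle of the top of the round metal land (11 mm across, 4 mm high) between the two capacitors and the heat sink, at 14, 0 mm of the board frame
- land_hex (a point): middle of the top of the hexagonal metal land (11.5 mm across the flats, 4 mm high) beside the screw terminals, at -6, -46 mm of the board frame
- amber_bottle: brown bottle, 62 mm across, 141 mm high, upright; origin under its centre
- sample_jar: cream sample jar with a blue screw lid, 50 mm across, 104 mm high; origin under its centre
- beaker: clear beaker, 78 mm across, 94 mm high; origin under its centre

How it is judged:
On the way, in this order (a step that is already met when the one before it is completed fails the run):
1. the tip is pressed on the left end of the earth bar, tester square to the board (distance between tester_tip and bar_left below 0.007 m and value of joint plunger above 0.0015 m and angle between the z axis of tester and the z axis of board_mid, either way round below 0.2 rad), for 0.1 s.
2. the tip passes the middle of the bar, still pressed (distance between tester_tip and bar_mid below 0.006 m and value of joint plunger above 0.0015 m and angle between the z axis of tester and the z axis of board_mid, either way round below 0.2 rad), for 0.1 s.
3. the tip reaches the right end of the bar, still pressed (distance between tester_tip and bar_right below 0.007 m and value of joint plunger above 0.0015 m and angle between the z axis of tester and the z axis of board_mid, either way round below 0.2 rad), for 0.1 s.
4. the tip is pressed on the square land for 0.4 s, tester square to the board (distance between tester_tip and land_square below 0.005 m and value of joint plunger above 0.0015 m and angle between the z axis of tester and the z axis of board_mid, either way round below 0.2 rad), for 0.4 s.
5. the same on the round land (distance between tester_tip and land_round below 0.005 m and value of joint plunger above 0.0015 m and angle between the z axis of tester and the z axis of board_mid, either way round below 0.2 rad), for 0.4 s.
6. the same on the hexagonal land (distance between tester_tip and land_hex below 0.005 m and value of joint plunger above 0.0015 m and angle between the z axis of tester and the z axis of board_mid, either way round below 0.2 rad), for 0.4 s.
At the end, for the whole second after the job is handed in: the tester stands home and at rest in its stand: its collar within 4 mm of the sleeve's mouth in height and 6 mm in plan, leaning less than 0.15 rad; the board has not shifted by 8 mm, nor the bottle, jar or beaker by 15 mm (horizontal distance between tester and stand_mouth below 0.006 m and z of tester in the frame of stand_mouth between -0.004 and 0.004 m and angle between tester's own z axis and vertical below 0.15 rad and linear speed of tester below 0.02 m/s and distance of bar_mid from where it was at the start of the episode below 0.008 m and distance of each of amber_bottle, sample_jar, beaker from where it was at the start of the episode below 0.015 m); the robot touches nothing.
It fails at once if the sprung tip is driven against its stop (pressed in more than 7.5 mm of 8) (value of joint plunger above 0.0075 m).
It fails at once if the tip lifts 1.5 to 10 mm off the earth bar over its middle 56 mm (x of tester_tip in the frame of bar_mid between -0.006 and 0.006 m and y of tester_tip in the frame of bar_mid between -0.028 and 0.028 m and z of tester_tip in the frame of bar_mid between 0.0015 and 0.01 m).
It fails at once if the tester moves faster than 70 mm/s with its tip pressed on the middle 56 mm of the earth bar (x of tester_tip in the frame of bar_mid between -0.006 and 0.006 m and y of tester_tip in the frame of bar_mid between -0.028 and 0.028 m and z of tester_tip in the frame of bar_mid between -0.003 and 0.0015 m and value of joint plunger above 0.001 m and linear speed of tester above 0.07 m/s).
It fails at once if the board or a part on it is pushed with more than 7 N (a sprung tip gives at most 3 N), or the board is shifted by 8 mm or more (contact force between board and anything else above 7 N or distance of bar_mid from where it was at the start of the episode above 0.008 m).
It fails at once if the bottle, jar or beaker is moved by 15 mm or more (distance of any of amber_bottle, sample_jar, beaker from where it was at the start of the episode above 0.015 m).
It also fails if it takes over 72 s, if anything falls off the work surface, if the arm or the gripper's body presses on something with over 40 N, if the wrist force passes 120 N, or if a joint passes its speed limit or range.

### The arm

A 6-joint arm with a two-finger parallel gripper is mounted at the origin on a cart in front of the work surface, level with it; the furniture and walls round the work are solid. World frame = base frame: x ahead of the robot, y to its left, z up, the work surface at z = 0. Lengths are in m, angles in rad, forces in N, time in s.
With the tool pointing down it reaches from about 0.35 to 0.975 m from the base axis. Payload 4.9 kg.
Tool frame: the origin (TCP) lies where the fingers leave the gripper's body, on its centre line; the fingertips stand 73 mm ahead of it and the grasp point (between the pads) lies 54 mm ahead of it; z points along the fingers, y is the direction in which the jaws open and shut (so a half turn about z gives the same grasp; the last joint's range is limited). The gripper opens to 85 mm and grips with 20 to 120 N. Pads are 22 mm wide; open, the fingers measure 114 mm over their backs; the gripper's body (76 mm by 85 mm) begins 54 mm behind the grasp point. The pads swing forward as they close: fully open they stand 13 mm farther back than shut.
Start: joints at [1, 0.053, 1.613, -0, 1.476, -0.119], TCP at [0.273, 0.562, 0.304] pointing down, gripper open.
Joint ranges: [-3.01, 3.01], [-1.01, 2.22], [0.06, 2.58], [-1.02, 4.17], [0.09, 2.62], [-3.14, 3.14]. Speed limits (rad/s): [2.57, 2.57, 3.14, 3.14, 3.14, 3.14].

### API

Orientations are given as a rotation vector (axis times angle).
In Python, from station import monitor, vision, workorder gives the robot as it stands.
- The arm moves only by the tool arm_command, never from a script. Its argument "rows" is text: rows parted by semicolons, each of 6 numbers parted by spaces: the shift along the world's x, y, z in mm, then the turn, a rotation vector about the world's x, y, z in degrees. In form: tx ty tz wx wy wz; .... A call has 1 to 12 rows; each row is the pose to reach, as a shift and turn from the pose measured when the call began; what a row does not reach only later rows make up. A row lasts 1/8 s, in which the tool goes at most 62.5 mm and 10.7 degrees, less where a joint would pass 70% of its speed; a pose out of reach is approached as far as the arm can. A call with a gripper value outside its range is refused whole. "jaw" is the opening, from 0 (shut) to 1 (fully open), set as the call begins (left out, the last holds). The fingers move at their own pace and stop on an object; "squeeze" is the grip in N (left out, the last holds). Time passes only in rows, so rows that repeat a pose let the fingers close. It gives the time, the measured TCP pose, the force and the opening at its end, in the units of the state.
- monitor.get_obs(): the state, without advancing time (a new reading comes with each control period).
- vision.get_image(name): name is "scene" or "top" or "wrist"; returns a dict with "frame" (480x640x3 uint8, red, green, blue), "vfov" (degrees; the focal length in pixels is half the picture's height over the tangent of half this angle, whatever the lens; pixels are square), "cx", "cy" (the principal point, pixels), "R" (3x3) and "t" (3): a world point X has camera coordinates R X + t; the wrist camera has in their place "T_tool_cam" (4x4, takes a point from camera to tool coordinates, whose origin is the TCP and whose axes are the flange's). Camera axes: x right, y down, z forward; pixel columns grow to the right and rows downward; lengths in m; the calibration is good to about 2 mm. A picture is of the moment at which its call begins: read the wrist's pose just before it. There is no depth.
- workorder.finish_job(): hands the job in, once; it reports no verdict.
The state is a dict: "t": time; "q": joint angles; "dq": joint speeds; "effort": joint torques, N m; "tool_pos": TCP position; "tool_rot": TCP orientation; "contact_force": force on the tool from outside, world axes, zero at the start; "wrist_torque": the same for the moment, N m; "opening": finger opening in m.
Only numpy, scipy, OpenCV 4.12 (cv2) and the standard library are available. Lean on these libraries where they do the work, as an engineer would, in place of code of your own. Each camera call takes 0.05 s, during which the arm holds its last target. There are 200 camera calls.

## Working session

There is one attempt and no reset: what is moved stays moved. The work goes in short steps, Python scripts to look and compute and a tool call to move; the robot and the scene stay as the last step left them, time stands still between calls to the robot, and variables do not carry over. Pictures are saved under pics/ and viewed, about 8 in all and at most 12, crops included, and the job is handed in when it is done.

Besides the shell and the picture viewer there is one more tool, called after "Request:" as name(argument=value, ...) on one line, values as JSON. arm_command: Moves the arm, as the interface text tells. Its arguments: {"type":"object","properties":{"rows":{"type":"string"},"jaw":{"type":"number"},"squeeze":{"type":"number"}},"required":["rows"]}

```bash
mkdir -p pics
python3 - <<'E'
from station import monitor, vision
import cv2,pickle
print(monitor.get_obs())
for n in ("scene","top"):
    d=vision.get_image(n); cv2.imwrite(f"pics/{n}0.png",d["frame"][:,:,::-1]); pickle.dump(d,open(f"{n}0.pkl","wb"))
    print(n,d["vfov"],d["cx"],d["cy"],d["R"],d["t"], -d["R"].T@d["t"])
E
```

```text
{'t': 0.0, 'q': array([ 1.00001118e+00,  5.33598078e-02,  1.61430661e+00, -1.17880075e-05,
        1.47598516e+00, -1.19015162e-01]), 'dq': array([-0.00115177, -0.00080549,  0.00121731,  0.00064906, -0.00052048,
       -0.00052027]), 'effort': array([ 1.99231792e-03, -3.93678331e+01, -3.70180535e+01,  1.12095561e-04,
        6.80013283e-03,  9.23419975e-06]), 'tool_pos': array([0.27260035, 0.56188875, 0.3026535 ]), 'tool_rot': array([-7.03463751e-01, -3.06111578e+00,  3.04925547e-03]), 'contact_force': array([ 0.52839131, -0.20882293,  0.30389174]), 'wrist_torque': array([-0.01240938, -0.02130498, -0.07053119]), 'opening': 0.08514295258978236}
scene 48.952573849861274 333.7053307113691 222.8294302161505 [[ 0.56894714 -0.82232548  0.00894197]
 [-0.48584675 -0.34487883 -0.8031261 ]
 [ 0.66351495  0.45259187 -0.59574199]] [-0.1330167   0.41074229  0.47950246] [-0.04291977 -0.18474562  0.61672704]
top 52.26706336941245 313.83412436530824 247.9134899538355 [[ 0.02089337 -0.99965958 -0.01562691]
 [-0.98626033 -0.01804636 -0.16420989]
 [ 0.16387198  0.0188431  -0.98630163]] [0.21979646 0.53092484 0.88353607] [0.37425102 0.21265434 0.96205092]
```

View pics/scene0.png

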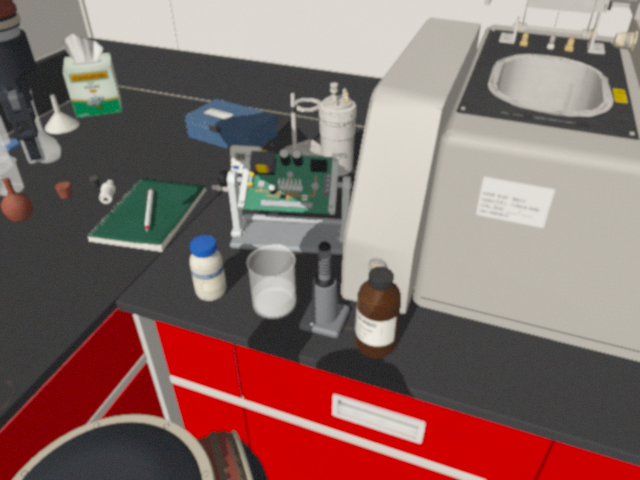

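View pics/top0.png

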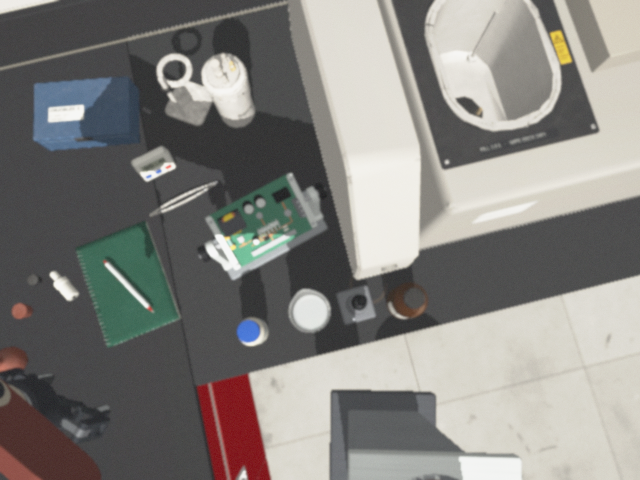

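The scene view shows the tester in its stand at about (325,250–330), between the beaker (272,282) and the bottle (378,312), with the board holder at (285,200). In the top view the tester tail is at about (359,302), the board at (265,225), the bottle at (407,300), the beaker at (309,311) and the jar at (252,331).

```bash
cat > h.py <<'E'
import numpy as np, pickle, cv2
from scipy.spatial.transform import Rotation as Ro
def f(d): return 240/np.tan(np.radians(d["vfov"])/2)
def ray(d,u,v):
    r=d["R"].T@np.array([(u-d["cx"])/f(d),(v-d["cy"])/f(d),1]); return -d["R"].T@d["t"], r/np.linalg.norm(r)
def onz(d,u,v,z):
    c,r=ray(d,u,v); return c+r*(z-c[2])/r[2]
def onplane(d,u,v,p0,n):
    c,r=ray(d,u,v); return c+r*((p0-c)@n)/(r@n)
def tri(*obs):
    A=0;b=0
    for d,u,v in obs:
        c,r=ray(d,u,v); P=np.eye(3)-np.outer(r,r); A=A+P; b=b+P@c
    x=np.linalg.solve(A,b)
    return x,[np.linalg.norm((np.eye(3)-np.outer(r,r))@(x-c)) for c,r in (ray(*o) for o in obs)]
def proj(d,X):
    p=d["R"]@np.asarray(X)+d["t"]; return p[:2]/p[2]*f(d)+[d["cx"],d["cy"]]
def wrist(o,d):   # adds R,t to a wrist picture
    T=np.eye(4); T[:3,:3]=Ro.from_rotvec(o["tool_rot"]).as_matrix(); T[:3,3]=o["tool_pos"]
    M=np.linalg.inv(T@d["T_tool_cam"]); d["R"]=M[:3,:3]; d["t"]=M[:3,3]; return d
def load(n): return pickle.load(open(n+".pkl","rb"))
E
python3 - <<'E'
from h import *
t,s=load("top0"),load("scene0")
print("tail",onz(t,359,302,.156), "scene tail",onz(s,324,245,.156))
print("bottle cap",onz(t,407,300,.141),"beaker rim",onz(t,309,311,.094),"jar lid",onz(t,250,331,.104))
a=cv2.resize(t["frame"][165:350,190:440],None,fx=3.2,fy=3.2,interpolation=cv2.INTER_CUBIC)
b=cv2.resize(s["frame"][130:270,210:370],None,fx=5,fy=5,interpolation=cv2.INTER_CUBIC)[:600]
cv2.imwrite("pics/a.png",a[:,:,::-1]);cv2.imwrite("pics/b.png",b[:,:,::-1])
E
```

```text
tail [0.41972903 0.15219351 0.156     ] scene tail [0.41995109 0.14687333 0.156     ]
bottle cap [0.42549616 0.07118475 0.141     ] beaker rim [0.4056809  0.23539957 0.094     ] jar lid [0.36885029 0.33661766 0.104     ]
```

View pics/a.png

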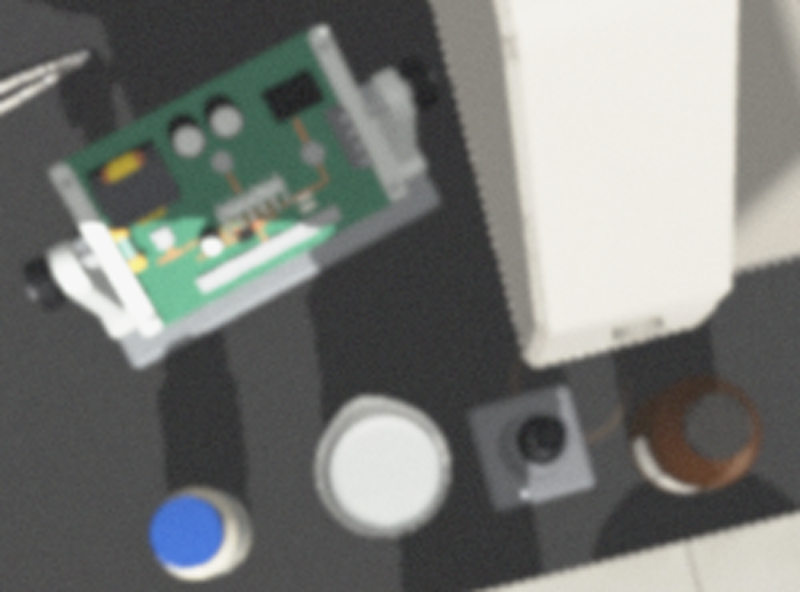

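View pics/b.png

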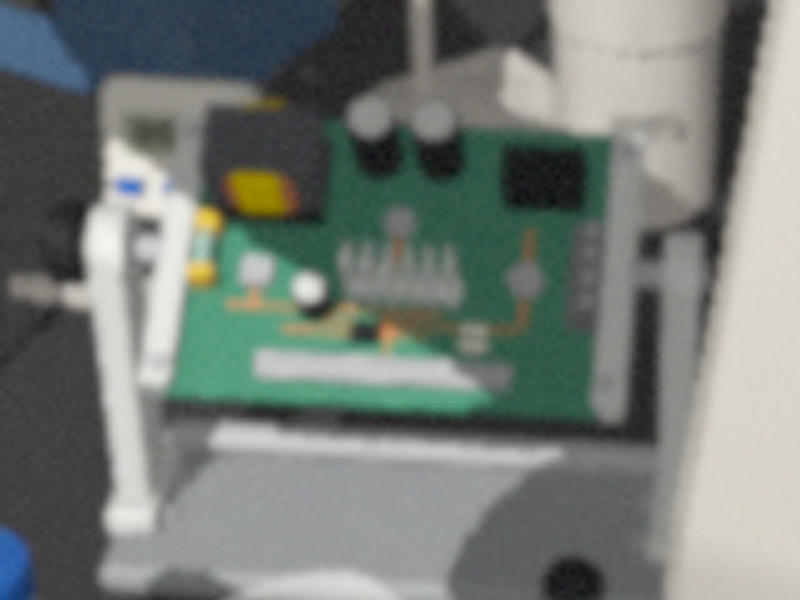

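The crops show the lands and bar clearly: crop a has the square at (163,238), round at (222,160), hex at (313,153) and bar ends at (200,285) and (337,213). Crop b has the same points at (257,272), (400,220), (525,280), (256,363) and (511,378).

```bash
cat > fit.py <<'E'
from h import *
from scipy.optimize import least_squares
t,s=load("top0"),load("scene0")
P={"sq":(163,238,257,272,(-8,48,4)),"ro":(222,160,400,220,(14,0,4)),"hex":(313,153,525,280,(-6,-46,4)),
"bl":(200,285,256,363,(-43,44,3.5)),"br":(337,213,511,378,(-43,-44,3.5)),"c1":(188,140,371,118,(40,10,30)),"c2":(226,119,436,120,(40,-12,30))}
X={};obs=[]
for k,(a,b,c,e,l) in P.items():
    ot=(t,190+a/3.2,165+b/3.2); os=(s,210+c/5,130+e/5)
    x,r=tri(ot,os); X[k]=x; obs+=[(ot,l),(os,l)]
    print(k,np.round(x*1000,1),np.round(np.array(r)*1000,1))
def pose(p): return Ro.from_euler("zy",[p[2],-p[3]]).as_matrix(), np.array([p[0],p[1],.125+p[4]])
def res(p,w=1):
    R,c=pose(p); return np.r_[np.concatenate([proj(o[0],c+R@(np.array(l)/1000))-o[1:] for o,l in obs]), p[4]/.002*w]
if __name__=="__main__":
    q=least_squares(res,[.58,.3,.5,.5,0],loss="soft_l1").x
    R,c=pose(q); print("board",np.round(q[:2]*1000,1),np.degrees(q[2:4]),"dz",q[4]*1000)
    r=res(q)[:-1].reshape(-1,4).round(1); print(dict(zip(P,r.tolist()))); np.savez("board.npz",R=R,c=c)
    o=np.load("board.npz")
    print("tower top corner", tri((t,355,279),(s,372,92)))
    import station; from station import vision,monitor
    ob=monitor.get_obs(); d=wrist(ob,vision.get_image("wrist")); print(d["T_tool_cam"].round(3),d["vfov"])
E
python3 fit.py
```

```text
sq [526.3 356.5 123.1] [0.1 0.1]
ro [567.4 324.6 135.2] [0.6 0.6]
hex [574.8 276.1 124.5] [0.5 0.5]
bl [503.2 338.1 105.1] [0.5 0.5]
br [546.  262.4 104.9] [0.5 0.5]
c1 [569.8 337.8 170.3] [0.3 0.3]
c2 [581.3 318.4 170.6] [0.3 0.3]
board [557.5 316.8] [24.85555232 24.1385579 ] dz -0.23756739602286162
{'sq': [0.3, -1.9, 1.8, 1.7], 'ro': [1.0, 0.4, 1.2, 1.1], 'hex': [1.3, 2.4, -0.3, -2.5], 'bl': [-0.5, 0.0, 0.2, 0.1], 'br': [1.7, 3.0, -1.8, -4.1], 'c1': [-2.4, -2.0, -0.2, 0.7], 'c2': [-2.5, -0.7, -1.2, -0.3]}
tower top corner (array([0.45488832, 0.14365169, 0.36521027]), [np.float64(0.03472396685041883), np.float64(0.03472396685041885)])
[[-0.    -0.954 -0.301  0.077]
 [ 1.    -0.     0.     0.001]
 [-0.    -0.301  0.954 -0.07 ]
 [ 0.     0.     0.     1.   ]] 70.52578445028949
```

```bash
sed -i 's/"zy"/"ZY"/' fit.py; python3 fit.py | grep -v "^\(sq\|ro\|hex\|bl\|br\|c1\|c2\) "
python3 - <<'E'
from h import *
b=np.load("board.npz");R,c=b["R"],b["c"]
print("n",R[:,2],"x",R[:,0])
for k,l in dict(bl=(-43,36,3.5),bm=(-43,0,3.5),br=(-43,-36,3.5),sq=(-8,48,4),ro=(14,0,4),hx=(-6,-46,4)).items(): print(k,np.round(1000*(c+R@np.array(l)/1000),1))
t,s=load("top0"),load("scene0")
print("stand base corners (top img, z15):",[np.round(onz(t,190+u/3.2,165+v/3.2,.015)*1000,0) for u,v in((470,410),(565,388),(593,484),(497,508))])
E
```

```text
board [558.3 319.4] [29.7783271  30.72033288] dz -0.6899579892464504
{'sq': [-0.2, -0.2, 0.1, -0.4], 'ro': [-0.1, 0.5, 0.3, 0.3], 'hex': [-0.1, 0.1, 0.4, -0.1], 'bl': [-0.4, 0.4, -0.0, -0.1], 'br': [0.4, -0.5, 0.0, -0.2], 'c1': [0.0, 0.0, 0.3, -0.1], 'c2': [-0.2, 0.4, -0.1, 0.1]}
tower top corner (array([0.45488832, 0.14365169, 0.36521027]), [np.float64(0.03472396685041883), np.float64(0.03472396685041885)])
[[-0.    -0.954 -0.301  0.077]
 [ 1.    -0.     0.     0.001]
 [-0.    -0.301  0.954 -0.07 ]
 [ 0.     0.     0.     1.   ]] 70.52578445028949
n [-0.44339227 -0.25371047  0.85967104] x [0.74615438 0.42695191 0.51084803]
bl [506.8 331.4 105.4]
bm [524.6 300.2 105.4]
br [542.5 268.9 105.4]
sq [526.7 356.7 123.7]
ro [566.9 324.4 134.9]
hx [574.9 275.9 124.7]
stand base corners (top img, z15): [array([444., 184.,  15.]), array([458., 127.,  15.]), array([401., 110.,  15.]), array([386., 168.,  15.])]
```

Run:
```python
from h import *
from station import monitor, vision
t,s=load("top0"),load("scene0")
X=onz(s,347,297,0); print("tower base corner",X.round(3))
for z in (0,.05,.1,.2,.3): print(z,onz(t,357,277,z).round(3),onz(t,290,0,z).round(3),"scene px above corner",proj(s,X+[0,0,z]).round(0))
c=np.concatenate([t["frame"][150:350,230:430],],0)
a=cv2.resize(s["frame"][200:345,300:440],None,fx=4,fy=4,interpolation=cv2.INTER_CUBIC)
cv2.imwrite("pics/c.png",a[:,:,::-1])
```

```text
tower base corner [0.488 0.149 0.   ]
0 [0.478 0.145 0.   ] [1.081 0.294 0.   ] scene px above corner [347. 297.]
0.05 [0.472 0.148 0.05 ] [1.044 0.29  0.05 ] scene px above corner [348. 274.]
0.1 [0.467 0.152 0.1  ] [1.007 0.286 0.1  ] scene px above corner [349. 250.]
0.2 [0.456 0.159 0.2  ] [0.934 0.277 0.2  ] scene px above corner [350. 196.]
0.3 [0.445 0.166 0.3  ] [0.86  0.269 0.3  ] scene px above corner [352. 133.]
```

View pics/c.png

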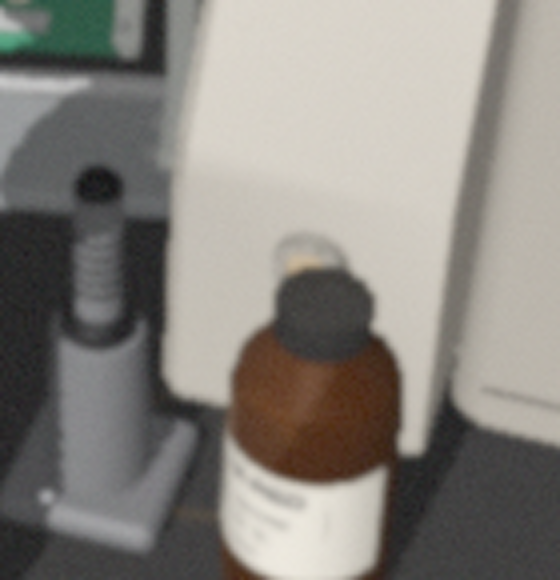

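The crop shows the tester standing upright in the sleeve. The tower's front edge is at about (165,390) in the crop, roughly 65 mm beyond the stand. Its face is vertical up to about 0.11 m and then slopes back. Moving to hover above the tester.

Request:
arm_command(rows="10 -30 0 0 0 -4; 25 -70 0 0 0 -8; 40 -112 0 0 0 -12; 55 -154 0 0 0 -16; 70 -196 0 0 0 -21; 85 -238 0 0 0 -25; 100 -280 0 0 0 -30; 115 -322 0 0 0 -34; 130 -364 0 0 0 -39; 142 -398 0 0 0 -43; 148 -413 0 0 0 -44; 148 -413 0 0 0 -44", jaw=0.55, squeeze=60)

```text
t: 1.7
tool_pos: [0.4208, 0.1487, 0.303]
tool_rot: [-1.8, -2.573, 0.001]
contact_force: [0.3, 0.5, 0.5]
opening: 0.047
```

```bash
cat > look.py <<'E'
import sys
from h import *
from station import monitor, vision
def look(n,name="wrist"):
    o=monitor.get_obs(); d=vision.get_image(name)
    if name=="wrist": d=wrist(o,d)
    pickle.dump(d,open(n+".pkl","wb")); cv2.imwrite(f"pics/{n}.png",d["frame"][:,:,::-1]); return o,d
if __name__=="__main__":
    o,d=look(sys.argv[1]); print(o["t"],o["tool_pos"].round(4),Ro.from_rotvec(o["tool_rot"]).as_matrix().round(3).tolist(),o["contact_force"].round(2),o["opening"],o["q"].round(2))
    for X in ((.421,.149,.156),(.421,.149,.085)): print(proj(d,X))
E
python3 look.py w1
```

```text
1.7 [0.4208 0.1487 0.303 ] [[-0.343, 0.939, -0.002], [0.939, 0.343, 0.0], [0.001, -0.001, -1.0]] [0.35 0.45 0.46] 0.04700502485357597 [ 0.17 -0.4   2.01  0.    1.53 -0.18]
[318.30227343 249.77537581]
[318.45056836 222.70076199]
```

View pics/w1.png

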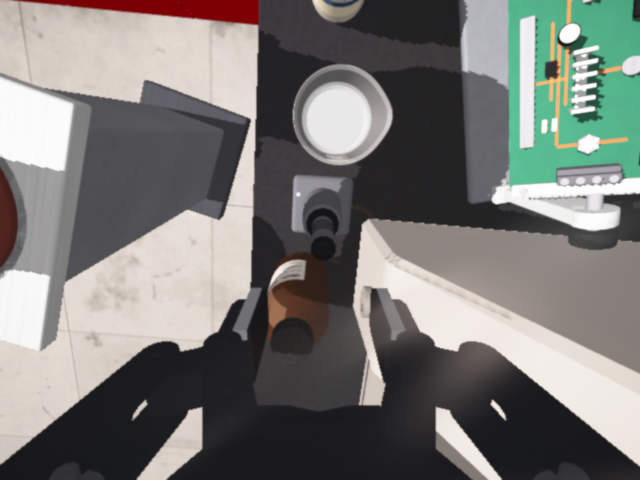

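The wrist view shows the tester tail at about (323,245) and the sleeve mouth at about (321,222), a few mm from where I predicted. The path to the bottle and tower is clear.

Run:
```python
from h import *
d=load("w1"); g=cv2.cvtColor(d["frame"],cv2.COLOR_RGB2GRAY)
a=g[200:265,295:352]; a=cv2.resize(a,None,fx=8,fy=8,interpolation=cv2.INTER_CUBIC)
cv2.imwrite("pics/w1c.png",cv2.convertScaleAbs(a,alpha=2))
print(onz(d,323,245,.156),onz(d,322,214,.085))
```

```text
[0.42280723 0.1532997  0.156     ] [0.42121746 0.15741972 0.085     ]
```

View pics/w1c.png

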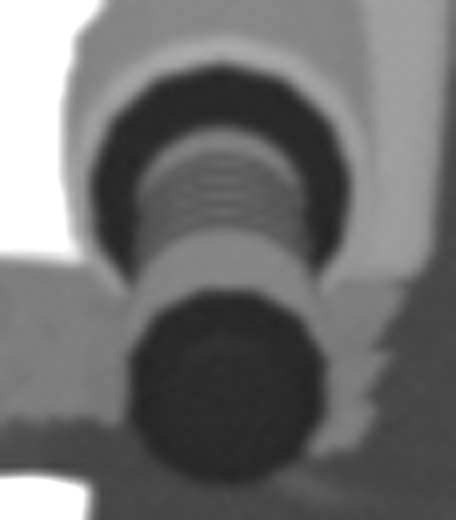

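The enlarged crop shows the tail disc centred at crop (228,387), which is (323.5,248.4), and the collar ring centred at about (221,187), which is (322.6,223.4).

Run:
```python
from h import *
d=load("w1")
print(onz(d,323.5,248.4,.156),onz(d,322.6,223.4,.089), proj(d,(.421,.149,.303)))
```

```text
[0.42396756 0.15113591 0.156     ] [0.42422832 0.15065145 0.089     ] [317.28536941 435.43434728]
```

Request:
arm_command(rows="2 1 0 0 0 0; 3 2 -10 0 0 0; 3 2 -30 0 0 0; 3 2 -50 0 0 0; 3 2 -70 0 0 0; 3 2 -88 0 0 0; 3 2 -104 0 0 0; 3 2 -116 0 0 0; 3 2 -122 0 0 0; 3 2 -124 0 0 0; 3 2 -124 0 0 0")

```text
t: 3.12
tool_pos: [0.4239, 0.1514, 0.1795]
tool_rot: [-1.798, -2.575, 0.0]
contact_force: [0.6, 0.2, -0.8]
opening: 0.0472
```

Request:
arm_command(rows="0 0 0 0 0 0; 0 0 0 0 0 0; 0 0 0 0 0 0; 0 0 0 0 0 0; 0 0 0 0 0 0; 0 0 0 0 0 0", jaw=0, squeeze=60)

```text
t: 3.88
tool_pos: [0.4242, 0.1515, 0.18]
tool_rot: [-1.799, -2.575, -0.001]
contact_force: [-1.1, 0.2, 4.5]
opening: 0.0167
```

```bash
python3 look.py w2
```

```text
3.875 [0.4242 0.1515 0.18  ] [[-0.344, 0.939, 0.0], [0.939, 0.344, 0.001], [0.001, 0.0, -1.0]] [-1.1   0.22  4.53] 0.01673879053982853 [ 0.18 -0.27  2.13  0.    1.29 -0.17]
[305.14546652 377.1266519 ]
[310.09285465 284.86676807]
```

Request:
arm_command(rows="0 0 4 0 0 0; 0 0 12 0 0 0; 0 0 24 0 0 0; 0 0 38 0 0 0; 0 0 52 0 0 0; 0 0 66 0 0 0; 0 0 80 0 0 0; 0 0 94 0 0 0; 0 0 105 0 0 0; 0 0 112 0 0 0; 0 0 115 0 0 0; 0 0 115 0 0 0")

```text
t: 5.42
tool_pos: [0.4242, 0.1514, 0.2948]
tool_rot: [-1.799, -2.575, -0.0]
contact_force: [0.0, 0.2, -0.4]
opening: 0.0165
```

```bash
python3 look.py w3
python3 - <<'E'
from h import *
from station import monitor
from look import look
b=np.load("board.npz");R,c=b["R"],b["c"]
o=monitor.get_obs(); R0=Ro.from_rotvec(o["tool_rot"]).as_matrix(); p=o["tool_pos"]
d=load("w3")
for L in (.149,.161): print("tip px expected",proj(d,p+R0@[0,0,L]))
# two tool orientations with z=-n, jaw as near as can be to now
z=-R[:,2]; y=R0[:,1]-z*(R0[:,1]@z); y/=np.linalg.norm(y)
for y in (y,R[:,0]):
    Rt=np.c_[np.cross(y,z),y,z]; print("turn deg",np.degrees(Ro.from_matrix(Rt@R0.T).as_rotvec()).round(1))
g=d["frame"][120:480,180:460]; cv2.imwrite("pics/w3c.png",cv2.resize(g,None,fx=1.6,fy=1.6)[:,:,::-1])
E
```

```text
5.425 [0.4242 0.1514 0.2948] [[-0.344, 0.939, -0.0], [0.939, 0.344, 0.001], [0.001, -0.0, -1.0]] [ 0.05  0.19 -0.38] 0.01648136406865743 [ 0.18 -0.38  2.01  0.    1.51 -0.17]
[311.75540376 255.89137305]
[313.31597712 226.69279985]
tip px expected [317.39694443 248.7401914 ]
tip px expected [317.43778703 243.18448746]
turn deg [ 15.6 -26.5  -1.5]
turn deg [ 13.  -27.9   9.4]
```

View pics/w3c.png

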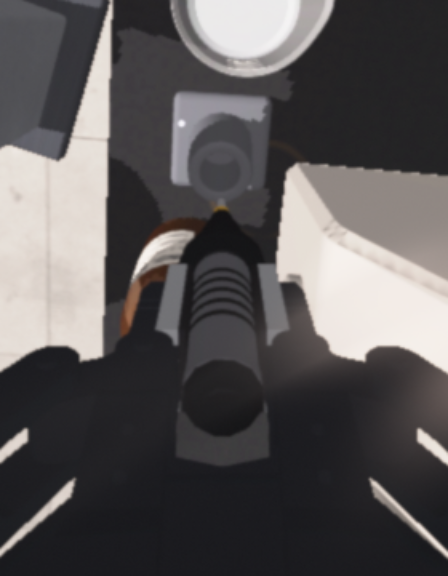

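The tester is gripped straight in line with the tool. Its brass nose is at crop (221,207), where I expected it. Moving to hover 35 mm above the bar's left end, square to the board.

Request:
arm_command(rows="0 10 0 1 -2 1; 0 25 0 2.5 -5 2; 0 40 0 4 -9 3; -1 55 -2 6 -13 4.5; -2 70 -5 7.5 -16.5 5.5; -2 85 -9 9 -20 6.5; -3 100 -13 10.5 -23 7.5; -3 112 -16 11.7 -25.5 8.5; -4 122 -19 12.6 -27 9.1; -4 128 -20.5 13 -27.9 9.4; -4 130 -21 13 -27.9 9.4; -4 130 -21 13 -27.9 9.4")

```text
t: 6.98
tool_pos: [0.4201, 0.2815, 0.2737]
tool_rot: [1.404, 2.42, 0.665]
contact_force: [0.3, -0.1, -0.9]
opening: 0.0163
```

```bash
python3 look.py w4
python3 - <<'E'
from h import *
from look import look
b=np.load("board.npz");R,c=b["R"],b["c"]
o,t=look("t4","top"); _,s=look("s4","scene"); d=load("w4")
R0=Ro.from_rotvec(o["tool_rot"]).as_matrix(); p=o["tool_pos"]
print("axis err deg",np.degrees(np.arccos(-R0[:,2]@R[:,2])), "tip exp board mm",1000*R.T@(p+R0@[0,0,.161]-c))
for k,l in dict(bl=(-43,44,3.5),br=(-43,-44,3.5),sq=(-8,48,4),ro=(14,0,4),hx=(-6,-46,4)).items():
    print(k,proj(d,c+R@np.array(l)/1000).round(1))
for n,dd in (("top",t),("scene",s),("wrist",d)):
    print(n,"tip",proj(dd,p+R0@[0,0,.161]).round(1),"tail",proj(dd,p+R0@[0,0,.024]).round(1))
    
u,v=proj(t,p+R0@[0,0,.13]).astype(int); A=cv2.resize(t["frame"][v-40:v+35,u-40:u+40],None,fx=5,fy=5,interpolation=cv2.INTER_CUBIC)
print("top crop",u-40,v-40)
u,v=proj(s,p+R0@[0,0,.13]).astype(int); B=cv2.resize(s["frame"][v-40:v+35,u-40:u+40],None,fx=5,fy=5,interpolation=cv2.INTER_CUBIC)
print("scene crop",u-40,v-40)
cv2.imwrite("pics/ts4.png",np.hstack([A,B])[:,:,::-1])
E
```

```text
6.975 [0.4201 0.2815 0.2737] [[-0.497, 0.746, 0.443], [0.868, 0.427, 0.254], [0.001, 0.511, -0.86]] [ 0.28 -0.09 -0.92] 0.01627983372630508 [ 0.42 -0.49  2.17  0.06  0.93 -0.12]
[109.30633567 493.12214957]
[108.75757023 407.82337913]
axis err deg 0.043072029394772116 tip exp board mm [-42.86133373  35.68012029  38.33429001]
bl [317.8 220.1]
br [317.9 316.5]
sq [361.4 215.4]
ro [385.3 270.7]
hx [359.7 318.7]
top tip [258.7 258.5] tail [270.7 288.7]
scene tip [262.7 193.8] tail [247.3 151.3]
wrist tip [317.9 243.5] tail [317.2 374.8]
top crop 221 224
scene crop 219 145
```

View pics/w4.png

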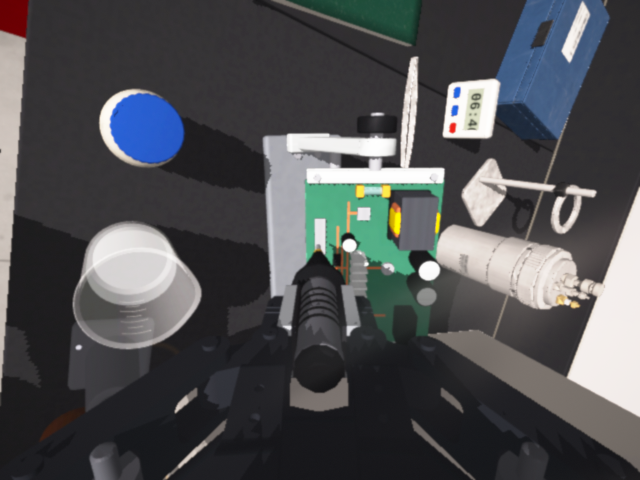

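View pics/ts4.png

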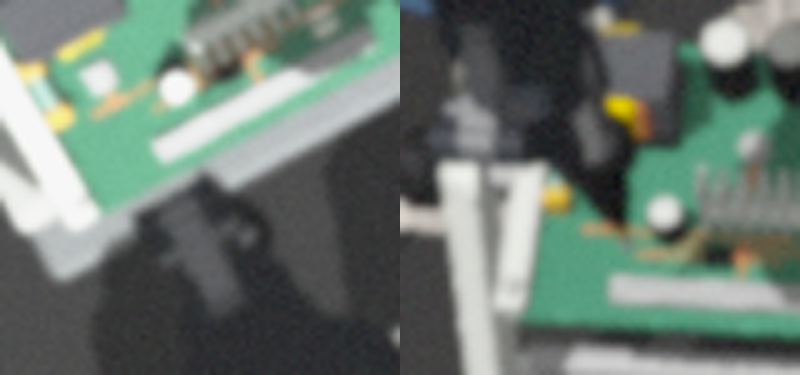

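The wrist view shows the bar's left end at (320,219), the square land at (364,213) and the round land at (388,268). That is about 2 px from the fit, or roughly 2 mm. In the scene crop the brass nose is at about (264,194), against an expected (263,194). I'll refine this numerically from the pictures already taken.

Run:
```python
from h import *
d=load("w4"); F=d["frame"].astype(int); hsv=cv2.cvtColor(d["frame"],cv2.COLOR_RGB2HSV)
b=np.load("board.npz");R,c=b["R"],b["c"]; n=R[:,2]
m=((hsv[:,:,1]<60)&(hsv[:,:,2]>95)).astype(np.uint8)
nl,lab,st,ce=cv2.connectedComponentsWithStats(m[195:330,300:400])
for i in range(1,nl):
    if st[i,4]>25: print("comp",st[i]+np.array([300,195,0,0,0]),ce[i]+[300,195])
for k,(u,v,h) in {"blob sq":(363.5,213.5,4)}.items():
    print(k)
print("rows near tip (sat, R-B) u306..332")
for v in range(228,258,2): print(v,' '.join(f"{int(x):3d}" for x in F[v,306:332].mean(1)),'|',(F[v,312:326,0]-F[v,312:326,2]).tolist())
```

```text
comp [300 195   7  74 418] [302.37320574 232.00478469]
comp [357 207  14  14 187] [363.39572193 213.35828877]
comp [314 218  12  37 374] [319.9973262  233.79946524]
comp [ 341  238   28   92 1466] [354.1425648  282.54638472]
comp [381 262  14  13 142] [387.27464789 268.1971831 ]
blob sq
rows near tip (sat, R-B) u306..332
228 136 133 133 132 133 132 133 137 171 223 233 234 233 232 232 233 234 236 229 178 134 130 132 133 134 135 | [-54, -47, -21, -4, -1, -1, 0, -1, -1, 0, 0, 0, 0, -8]
230 144 135 133 132 133 133 133 139 173 223 233 234 233 232 232 233 234 236 229 178 135 130 132 133 133 134 | [-54, -48, -26, -5, -1, -1, -1, -1, -1, 0, -1, 0, 0, -8]
232 145 136 134 134 134 134 135 135 164 220 233 234 233 232 232 233 234 236 229 174 118 122 131 133 132 132 | [-54, -50, -26, -4, -1, -1, 0, -1, 0, 0, -1, 0, 0, -6]
234 144 136 135 134 135 134 135 130 151 217 233 235 233 232 232 233 235 236 229 180 140 131 131 132 132 132 | [-55, -50, -21, -4, 0, 0, 0, 0, 0, 0, 0, 0, -1, -9]
236 141 135 135 134 134 134 134 133 159 219 233 234 233 232 232 233 234 236 228 169 114 121 130 132 132 132 | [-54, -5
[... 1013 characters left out ...]
6, 20, 35, 41, 37, 15, 4, 0, -1, -1, -11]
250 147 136 134 134 135 134 133 133 136 132 103  94  92  87  95 148 212 233 228 176 138 133 132 133 133 129 | [-52, -26, 39, 85, 88, 96, 97, 90, 69, 37, 9, 0, -2, -14]
252 153 139 135 135 135 133 123  97  71  47  30  22  22  20  23  45 113 193 216 162 118 125 132 132 133 131 | [-42, -4, 37, 37, 14, 5, 4, 4, 8, 14, 14, 8, 0, -9]
254 170 148 136 134 133 121  81  40  23  20  21  20  18  18  19  18  33  84 132 130 130 133 134 133 134 128 | [-31, -10, -2, 0, 1, -1, 0, 0, 1, 0, 0, -1, -4, -17]
256 167 146 136 133 118  80  41  23  22  22  21  21  19  20  19  18  19  20  36  74 112 129 134 134 134 130 | [-11, -2, 0, -1, -1, -1, -1, -1, -2, 0, 0, -1, -6, -22]
```

The tip is at (318,244), within 1 mm of where it should be. The board sits about +1.7 mm in x and +1.8 mm in y (board axes) from the fit, which puts its middle 125 mm above the table, as stated. I'll record the force baseline, then descend.

```bash
cat > force.py <<'E'
from h import *
from station import monitor, vision
b=np.load("board.npz");R=b["R"];c=b["c"]+np.array([.3,2.3,.8])/1000
def st(N=8):
    fs=[];ps=[]
    for i in range(N):
        o=monitor.get_obs(); fs.append(o["contact_force"]);ps.append(o["tool_pos"]); 
        if i<N-1: vision.get_image("top")
    fs=np.array(fs); R0=Ro.from_rotvec(o["tool_rot"]).as_matrix()
    tip=np.mean(ps,0)+R0@[-.0008,0,.161]
    print("t",o["t"],"F board axes",(R.T@fs.mean(0)).round(2),"+-",fs.std(0).round(2),"tip(free) board mm",(1000*R.T@(tip-c)).round(2),"axis err",np.degrees(np.arccos(min(1,-R0[:,2]@R[:,2]))).round(2),"open",round(o["opening"],4))
    return o,tip
if __name__=="__main__": st()
E
python3 force.py
```

```text
t 7.475 F board axes [-0.53  0.04 -1.04] +- [0.48 0.46 0.43] tip(free) board mm [-44.55  32.94  38.35] axis err 0.04 open 0.0166
```

Request:
arm_command(rows="3 5.6 -6.1 0 0 0; 6.5 7.7 -13 0 0 0; 9.6 9.4 -19 0 0 0; 12.3 11 -24.1 0 0 0; 14.1 12 -27.6 0 0 0; 14.9 12.5 -29.3 0 0 0; 15.8 13 -31 0 0 0; 15.8 13 -31 0 0 0")

```text
t: 8.48
tool_pos: [0.4359, 0.2943, 0.2426]
tool_rot: [1.404, 2.42, 0.665]
contact_force: [-0.7, -1.4, 0.6]
opening: 0.0165
```

```bash
python3 force.py
```

```text
t 8.825 F board axes [-0.92  0.03  0.62] +- [0.35 0.68 0.53] tip(free) board mm [-43.11  36.46   1.44] axis err 0.04 open 0.0168
```

Contact confirmed: the normal force rose 1.7 N, so about 2–3.5 mm is pressed in. I'll go 1 mm deeper and start the slow slide.

Request:
arm_command(rows="0.4 0.3 -0.9 0 0 0; 1.9 -2.3 -0.9 0 0 0; 3.4 -4.9 -0.9 0 0 0; 4.9 -7.5 -0.9 0 0 0; 6.4 -10.1 -0.9 0 0 0; 7.9 -12.7 -0.9 0 0 0; 9.3 -15.3 -0.9 0 0 0; 10.8 -17.9 -0.9 0 0 0; 12.3 -20.5 -0.9 0 0 0; 13.8 -23.1 -0.9 0 0 0; 15.3 -25.7 -0.9 0 0 0; 16.8 -28.3 -0.9 0 0 0")

```text
t: 10.32
tool_pos: [0.4528, 0.2659, 0.2418]
tool_rot: [1.404, 2.42, 0.666]
contact_force: [-1.7, 1.6, 1.0]
opening: 0.0168
```

```bash
python3 force.py
```

```text
t 10.675 F board axes [-0.61  0.08  1.27] +- [0.67 0.9  0.56] tip(free) board mm [-43.08   3.11   0.38] axis err 0.01 open 0.0167
```

Request:
arm_command(rows="1.4 -3 0.3 0 0 0; 3.1 -5.8 0.4 0 0 0; 4.7 -8.7 0.4 0 0 0; 6.4 -11.6 0.4 0 0 0; 8 -14.4 0.4 0 0 0; 9.6 -17.3 0.4 0 0 0; 11.3 -20.2 0.4 0 0 0; 12.9 -23 0.4 0 0 0; 14.6 -25.9 0.4 0 0 0; 16.2 -28.7 0.4 0 0 0; 17.8 -31.6 0.4 0 0 0; 19.5 -34.5 0.4 0 0 0")

```text
t: 12.18
tool_pos: [0.4725, 0.2312, 0.2422]
tool_rot: [1.403, 2.42, 0.665]
contact_force: [-1.3, 0.4, -0.2]
opening: 0.0166
```

```bash
python3 force.py
python3 - <<'E'
from h import *
from look import look
b=np.load("board.npz");R=b["R"];c=b["c"]+np.array([.3,2.3,.8])/1000
o,d=look("w5"); 
for k,l in dict(bl=(-43,44,3.5),br=(-43,-44,3.5),sq=(-8,48,4),ro=(14,0,4),hx=(-6,-46,4)).items(): print(k,proj(d,c+R@np.array(l)/1000).round(1))
R0=Ro.from_rotvec(o["tool_rot"]).as_matrix()
for L in (.154,.157,.161,.147): print(L,proj(d,o["tool_pos"]+R0@[-.0008,0,L]).round(1))
F=d["frame"].astype(int)
for v in range(226,258,1): print(v,' '.join(f"{int(x):3d}" for x in F[v,306:332].mean(1)))
a=cv2.resize(d["frame"][120:320,280:440],None,fx=3,fy=3,interpolation=cv2.INTER_CUBIC); cv2.imwrite("pics/w5c.png",a[:,:,::-1])
E
```

```text
t 12.525 F board axes [-0.82 -0.28  1.12] +- [0.61 0.67 0.49] tip(free) board mm [-43.   -36.87   0.86] axis err 0.04 open 0.0166
bl [317.6 125.9]
br [317.7 255.2]
sq [372.9 119.2]
ro [402.  194.4]
hx [369.4 258.1]
0.154 [317.7 247.6]
0.157 [317.7 246.2]
0.161 [317.8 244.4]
0.147 [317.7 251. ]
226 141 142 142 141 142 173 227 236 236 235 234 234 236 236 237 237 236 229 180 125 128 136 138 138 138 138
227 142 142 141 141 143 173 227 236 235 235 234 235 236 236 237 237 236 229 184 141 136 139 139 139 139 139
228 142 141 141 141 143 173 226 236 235 235 234 234 236 236 237 237 235 229 187 148 139 139 139 139 140 138
229 142 141 141 141 142 173 226 236 235 234 234 234 236 236 237 237 236 230 192 151 140 139 139 139 139 141
230 142 142 141 142 143 173 226 235 235 234 234 234 235 236 237 237 236 230 190 147 138 139 140 139 141 151
231 142 142 141 142 143 173 225 236 235 234 233 234 235 235 236 237 236 229 181 127 130 138 139 139 144 178
232 142 142 142 141 143 173 225 235 235 234 233 234 235 236 236 237 236 228 179 125 129 138 139 140 150 202
233 142 142 141 140 142 172 225 236 236 234 233 2
[... 1950 characters left out ...]
  57  59  74  93 105  95  74  69  80  93 116 123 115
252 139 138 139 138 139 156 186 170 110  56  30  22  23  23  28  40  65  92  92  74  64  63  68  80  85  82
253 138 139 138 139 139 150 161 115  54  27  21  20  19  17  19  22  37  66  83  72  64  62  62  63  64  63
254 139 138 139 138 137 130 107  61  27  20  20  19  19  19  18  18  21  44  71  69  64  62  61  61  61  60
255 138 138 138 138 132 108  64  31  22  20  21  20  20  19  19  19  19  28  48  58  60  62  61  62  61  61
256 138 138 138 135 121  82  42  25  21  21  21  20  21  20  19  19  18  21  29  42  54  61  61  61  61  62
257 137 138 136 125  95  54  29  21  21  21  22  21  21  20  19  20  19  18  19  28  46  57  61  61  61  61
```

Run:
```python
from h import *
d=load("w5"); hsv=cv2.cvtColor(d["frame"],cv2.COLOR_RGB2HSV)
m=((hsv[:,:,1]<60)&(hsv[:,:,2]>95)).astype(np.uint8)
nl,lab,st,ce=cv2.connectedComponentsWithStats(m[100:330,300:430])
for i in range(1,nl):
    if st[i,4]>40: print("comp",st[i]+np.array([300,100,0,0,0]),ce[i].round(1)+[300,100])
```

```text
comp [420 100  10  57 461] [425.4 130.5]
comp [364 112  18  18 291] [372.5 120.2]
comp [ 311  127   15  127 1700] [317.8 186.9]
comp [346 148  19  19 281] [354.8 157.3]
comp [300 169   3 100 152] [300.3 227. ]
comp [ 353  170   27   68 1371] [365.8 204.5]
comp [393 187  18  17 233] [401.7 194.7]
comp [331 230   6  14  80] [333.5 236.5]
comp [339 230   7  15  89] [342.  236.9]
comp [360 249  19  19 259] [369.4 258. ]
comp [341 285  19  45 570] [350.1 307.2]
comp [ 369  290   61   40 1893] [401.8 310.9]
```

View pics/w5c.png

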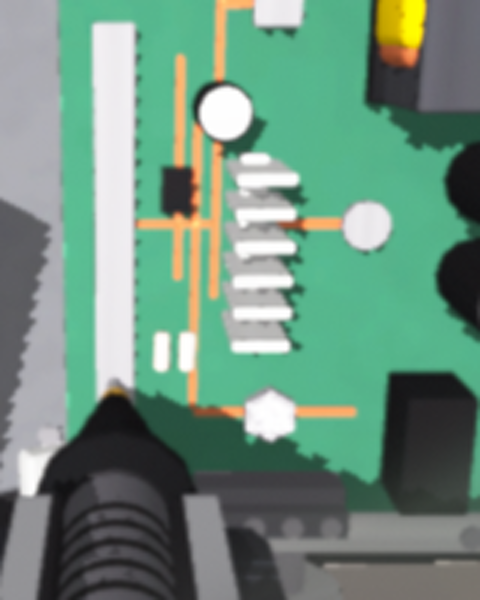

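The crop shows the tip on the bar at its right end, with the hex (369,258), round (402,195) and square (372,120) lands all within 1 px of the corrected prediction. Lifting and crossing to above the square land.

Request:
arm_command(rows="-4.9 -2.8 9.5 0 0 0; -9.7 -5.6 18.9 0 0 0; -14.6 -8.4 28.4 0 0 0; -19.5 -11.2 37.8 0 0 0; -22.2 3.6 40.8 0 0 0; -24.9 18.3 43.8 0 0 0; -27.6 33.1 46.8 0 0 0; -30.2 47.9 49.7 0 0 0; -32.9 62.6 52.7 0 0 0; -35.6 77.4 55.7 0 0 0; -35.6 77.4 55.7 0 0 0")

```text
t: 13.95
tool_pos: [0.4366, 0.3092, 0.2988]
tool_rot: [1.401, 2.42, 0.666]
contact_force: [-0.6, -0.8, -1.0]
opening: 0.0162
```

```bash
cat > go.py <<'E'
# world shift and turn that bring the free tip to a board point
import sys
from force import *
o,tip=st(int(sys.argv[4]) if len(sys.argv)>4 else 1)
g=np.array([float(a) for a in sys.argv[1:4]])/1000
print("shift mm",(1000*(c+R@g-tip)).round(1))
E
python3 go.py -8 48 1 8
```

```text
t 14.3 F board axes [-0.32  0.02 -0.66] +- [0.43 0.55 0.37] tip(free) board mm [-8.18 47.94 45.09] axis err 0.05 open 0.0162
shift mm [ 19.7  11.3 -37.8]
```

Request:
arm_command(rows="4.9 2.8 -9.5 0 0 0; 9.9 5.7 -18.9 0 0 0; 13.8 7.9 -26.5 0 0 0; 16.7 9.6 -32.1 0 0 0; 18.5 10.6 -35.5 0 0 0; 19.7 11.3 -37.8 0 0 0; 19.7 11.3 -37.8 0 0 0; 19.7 11.3 -37.8 0 0 0; 19.7 11.3 -37.8 0 0 0")

```text
t: 15.42
tool_pos: [0.4566, 0.3195, 0.2603]
tool_rot: [1.404, 2.419, 0.665]
contact_force: [-1.1, -0.4, 0.1]
opening: 0.0162
```

```bash
python3 go.py 14 0 50 7
```

```text
t 15.725 F board axes [-1.37  0.06  1.27] +- [0.72 0.31 0.45] tip(free) board mm [-7.93 47.74  0.93] axis err 0.05 open 0.0166
shift mm [ 18.3 -44.5  53.4]
```

Request:
arm_command(rows="-5.4 -3.1 10.5 0 0 0; -10.8 -6.2 21 0 0 0; -16.3 -9.3 31.6 0 0 0; -21.7 -12.4 42.1 0 0 0; -11.7 -20.4 44.9 0 0 0; -1.7 -28.4 47.7 0 0 0; 8.3 -36.5 50.6 0 0 0; 18.3 -44.5 53.4 0 0 0; 18.3 -44.5 53.4 0 0 0")

```text
t: 16.85
tool_pos: [0.4759, 0.2742, 0.3136]
tool_rot: [1.406, 2.417, 0.664]
contact_force: [0.0, 0.5, -1.3]
opening: 0.0164
```

```bash
python3 go.py 14 0 1
```

```text
t 16.85 F board axes [-0.44  0.42 -1.26] +- [0. 0. 0.] tip(free) board mm [14.34 -1.3  49.74] axis err 0.09 open 0.0164
shift mm [ 20.7  13.3 -42.1]
```

Request:
arm_command(rows="5 3.5 -10.5 0 0 0; 10 6.7 -21 0 0 0; 14.5 9.3 -29.5 0 0 0; 17.6 11.3 -35.8 0 0 0; 19.4 12.5 -39.5 0 0 0; 20.7 13.3 -42.1 0 0 0; 20.7 13.3 -42.1 0 0 0; 20.7 13.3 -42.1 0 0 0; 20.7 13.3 -42.1 0 0 0")

```text
t: 17.98
tool_pos: [0.4967, 0.2875, 0.2719]
tool_rot: [1.406, 2.417, 0.664]
contact_force: [-2.1, -1.3, 1.4]
opening: 0.0167
```

```bash
python3 go.py -6 -46 50 7
```

```text
t 18.275 F board axes [-1.4   0.31  1.2 ] +- [0.38 0.5  0.57] tip(free) board mm [14.16 -0.06  1.2 ] axis err 0.1 open 0.0164
shift mm [-13.9 -60.9  31.7]
```

Request:
arm_command(rows="-5.4 -3.1 10.5 0 0 0; -10.8 -6.2 21 0 0 0; -16.3 -9.3 31.6 0 0 0; -21.7 -12.4 42.1 0 0 0; -19.8 -24.5 39.5 0 0 0; -17.8 -36.6 36.9 0 0 0; -15.9 -48.8 34.3 0 0 0; -13.9 -60.9 31.7 0 0 0; -13.9 -60.9 31.7 0 0 0; -13.9 -60.9 31.7 0 0 0")

```text
t: 19.52
tool_pos: [0.4829, 0.2265, 0.3033]
tool_rot: [1.406, 2.417, 0.664]
contact_force: [0.6, 0.2, -1.2]
opening: 0.0168
```

```bash
python3 go.py -6 -46 1
```

```text
t 19.525 F board axes [-0.06 -0.11 -1.33] +- [0. 0. 0.] tip(free) board mm [ -6.03 -46.15  49.93] axis err 0.1 open 0.0168
shift mm [ 21.6  12.6 -42.1]
```

Request:
arm_command(rows="5.4 3.2 -10.5 0 0 0; 10.8 6.3 -21 0 0 0; 15.2 8.8 -29.5 0 0 0; 18.4 10.7 -35.8 0 0 0; 20.3 11.8 -39.5 0 0 0; 21.6 12.6 -42.1 0 0 0; 21.6 12.6 -42.1 0 0 0; 21.6 12.6 -42.1 0 0 0; 21.6 12.6 -42.1 0 0 0")

```text
t: 20.65
tool_pos: [0.5045, 0.2391, 0.2616]
tool_rot: [1.406, 2.416, 0.665]
contact_force: [-1.5, -1.1, -0.1]
opening: 0.0165
```

```bash
python3 go.py -6 -46 70 7
python3 - <<'E'
from h import *
from look import look
b=np.load("board.npz");R=b["R"];c=b["c"]+np.array([.3,2.3,.8])/1000
o,d=look("w6"); R0=Ro.from_rotvec(o["tool_rot"]).as_matrix()
print("hex pred",proj(d,c+R@np.array([-6,-46,4])/1000).round(1),"tip",[proj(d,o["tool_pos"]+R0@[-.0008,0,L]).round(1).tolist() for L in (.157,.161)])
F=d["frame"].astype(int)
for v in range(236,258,2): print(v,' '.join(f"{int(x):3d}" for x in F[v,304:334].mean(1)))
E
```

```text
t 20.95 F board axes [-1.08  0.33  0.74] +- [0.34 0.5  0.49] tip(free) board mm [ -5.77 -45.99   1.2 ] axis err 0.11 open 0.0168
shift mm [-30.7 -17.6  59. ]
hex pred [317.5 245.7] tip [[317.7, 246.2], [317.8, 244.4]]
236 138 138 137 137 137 136 136 136 136 136 135 137 141 142 135 131 131 133 135 134 135 135 135 134 134 134 135 135 135 135
238 137 137 137 136 137 137 137 136 138 144 154 169 202 229 225 198 162 135 126 130 132 134 135 134 135 135 134 135 134 135
240 137 136 137 137 137 138 146 158 174 197 218 230 243 252 252 250 242 227 203 175 152 138 134 135 134 134 135 135 135 135
242 141 141 141 141 142 164 217 240 236 234 236 241 247 250 253 254 254 251 247 248 248 233 178 144 140 140 140 140 140 141
244 172 172 172 172 173 191 233 246 240 237 244 249 253 254 253 252 250 249 248 247 247 238 205 178 172 172 172 172 172 172
246 175 174 175 174 174 190 221 233 240 247 250 246 225 190 170 184 226 247 246 246 238 226 177 142 157 166 168 168 167 168
248 136 136 136 135 136 158 206 235 248 252 253 241 188 136 108 100 107 118 133 161 177 191 144  99 119 132 134 134 134 134
250 135 134 135 135 136 153 200 233 240 237 213 156 100  73  63  65  72  87 105 112 114 109  88  72  78  91 113 123 129 132
252 135 135 135 135 135 137 144 153 149 121  72  36  22  20  19  19  21  32  54  75  76  70  63  60  59  60  61  66  77  91
254 135 135 135 136 136 135 133 121  81  40  22  20  20  19  20  19  18  17  20  30  49  57  59  58  60  60  60  59  60  59
256 135 135 135 134 135 130 106  68  35  23  21  20  21  21  20  20  19  19  19  19  27  39  50  57  60  59  60  59  60  60
```

All three lands are done; the wrist view has the tip in the middle of the hex land. Lifting clear and returning over the stand.

Request:
arm_command(rows="-6 -3.5 12 0 0 0; -12 -7 24 0 0 0; -18.5 -10.5 35.5 0 0 0; -24.6 -14 47 0 0 0; -30.7 -17.6 59 0 0 0; -40 -19 58 -1.3 2.8 -0.9; -50 -22 56 -3.2 7 -2.3; -60 -27 53 -5.2 11.2 -3.8; -68 -36 50 -7.1 15.3 -5.2; -74 -50 46 -9.1 19.5 -6.6; -78 -66 42 -11 23.7 -8; -80 -82 39 -13 27.9 -9.4")

```text
t: 22.5
tool_pos: [0.4243, 0.1566, 0.301]
tool_rot: [1.802, 2.572, -0.003]
contact_force: [-0.1, 1.3, -1.6]
opening: 0.0164
```

```bash
cat > home.py <<'E'
import sys
from h import *
from station import monitor
o=monitor.get_obs(); Rn=Ro.from_rotvec(o["tool_rot"]); Rt=Ro.from_rotvec([-1.799,-2.575,0])
print(o["t"],o["tool_pos"].round(4),"shift",(1000*(np.array([.4242,.1515,float(sys.argv[1])])-o["tool_pos"])).round(1),"turn",np.degrees((Rt*Rn.inv()).as_rotvec()).round(2),o["contact_force"].round(2),round(o["opening"],4))
E
python3 home.py .300
```

```text
22.5 [0.4243 0.1566 0.301 ] shift [-0.1 -5.1 -1. ] turn [0.15 0.   0.16] [-0.14  1.3  -1.56] 0.0164
```

Request:
arm_command(rows="0 -5 -1 0.1 0 0.2; 0 -5 -1 0.1 0 0.2; 0 -5 -1 0.1 0 0.2")

```text
t: 22.88
tool_pos: [0.4241, 0.1519, 0.3004]
tool_rot: [1.797, 2.576, 0.001]
contact_force: [-0.5, -0.9, -0.8]
opening: 0.0165
```

```bash
python3 home.py .182
python3 - <<'E'
from h import *
from look import look
o,d=look("w7"); d3=load("w3")
# same pose as w3: compare the tester's image (tail, collar, nose) by difference
a,b=[cv2.cvtColor(x["frame"],cv2.COLOR_RGB2GRAY)[240:400,280:360].astype(np.float32) for x in (d3,d)]
print("image shift px",cv2.phaseCorrelate(a,b))
a,b=[cv2.cvtColor(x["frame"],cv2.COLOR_RGB2GRAY)[150:240,280:360].astype(np.float32) for x in (d3,d)]
print("stand shift px",cv2.phaseCorrelate(a,b))
E
```

```text
22.875 [0.4241 0.1519 0.3004] shift [ 1.000e-01 -4.000e-01 -1.184e+02] turn [ 0.02  0.07 -0.06] [-0.48 -0.91 -0.85] 0.0165
image shift px ((-0.3825988543126684, -0.4660617281715105), 1.043857536613941)
stand shift px ((-0.3761982216533255, -0.5220081185794214), 0.9793547439575195)
```

The tester has not moved in the grip: the image shift is under 0.5 px. Lowering it into the sleeve.

Request:
arm_command(rows="0 -0.4 -12 0 0 0; 0 -0.4 -26 0 0 0; 0 -0.4 -40 0 0 0; 0 -0.4 -54 0 0 0; 0 -0.4 -68 0 0 0; 0 -0.4 -80 0 0 0; 0 -0.4 -92 0 0 0; 0 -0.4 -103 0 0 0; 0 -0.4 -111 0 0 0; 0 -0.4 -116 0 0 0; 0 -0.4 -119 0 0 0; 0 -0.4 -119.7 0 0 0")

```text
t: 24.42
tool_pos: [0.4242, 0.1515, 0.1807]
tool_rot: [1.797, 2.576, 0.001]
contact_force: [-0.1, 0.2, -1.1]
opening: 0.0168
```

```bash
python3 home.py .180
```

```text
24.425 [0.4242 0.1515 0.1807] shift [-0.  -0.  -0.7] turn [ 0.02  0.07 -0.07] [-0.12  0.21 -1.1 ] 0.0168
```

Within 0.7 mm of home. Opening the gripper to half, then rising.

Request:
arm_command(rows="0 0 -0.5 0 0 0; 0 0 -0.5 0 0 0; 0 0 -0.5 0 0 0; 0 0 -0.5 0 0 0; 0 0 -0.5 0 0 0; 0 0 -0.5 0 0 0; 0 0 -0.5 0 0 0", jaw=0.55)

```text
t: 25.3
tool_pos: [0.4242, 0.1515, 0.1802]
tool_rot: [1.797, 2.576, 0.001]
contact_force: [0.4, -0.6, 0.6]
opening: 0.0467
```

Request:
arm_command(rows="0 0 6 0 0 0; 0 0 16 0 0 0; 0 0 28 0 0 0; 0 0 42 0 0 0; 0 0 56 0 0 0; 0 0 70 0 0 0; 0 0 84 0 0 0; 0 0 98 0 0 0; 0 0 110 0 0 0; 0 0 120 0 0 0; 0 0 123 0 0 0; 0 0 123 0 0 0")

```text
t: 26.8
tool_pos: [0.4242, 0.1515, 0.3031]
tool_rot: [1.797, 2.576, 0.0]
contact_force: [0.4, 0.4, -0.4]
opening: 0.047
```

Run:
```python
from h import *
from look import look
o,d=look("w8"); _,t=look("t8","top"); print(o["t"],o["tool_pos"].round(4),o["opening"],o["dq"].round(3))
print("tail/collar pred",proj(d,(.424,.151,.156)).round(1),proj(d,(.424,.151,.089)).round(1))
t0=load("top0")
g=lambda x,b:cv2.cvtColor(x["frame"],cv2.COLOR_RGB2GRAY)[b[1]:b[3],b[0]:b[2]].astype(np.float32)
for n,b in dict(jar=(225,305,280,360),board=(200,170,330,280),beaker=(285,285,335,335)).items():
    print(n,cv2.phaseCorrelate(g(t0,b),g(t,b),cv2.createHanningWindow((b[2]-b[0],b[3]-b[1]),cv2.CV_32F)))
a=cv2.resize(d["frame"][40:370,200:430],None,fx=1.7,fy=1.7); bb=cv2.resize(t["frame"][160:350,190:440],None,fx=1.7,fy=1.7)
H=max(a.shape[0],bb.shape[0]); P=lambda x:np.pad(x,((0,H-x.shape[0]),(0,0),(0,0)))
im=np.hstack([P(a),P(bb)])[:,:800]; print(im.shape); cv2.imwrite("pics/final.png",im[:600,:,::-1])
```

```text
26.8 [0.4242 0.1515 0.3031] 0.046983506479962106 [-0.001  0.004  0.012 -0.002  0.002  0.   ]
tail/collar pred [317.  250.3] [317.2 224.2]
jar ((0.018013786922633557, 0.03331702292042138), 0.8956703996658325)
board ((0.2507535650213555, -0.22785923090997784), 0.7195768872013798)
beaker ((-0.14427680348537208, 0.007686268595563206), 0.5798643447875976)
(561, 800, 3)
```

View pics/final.png

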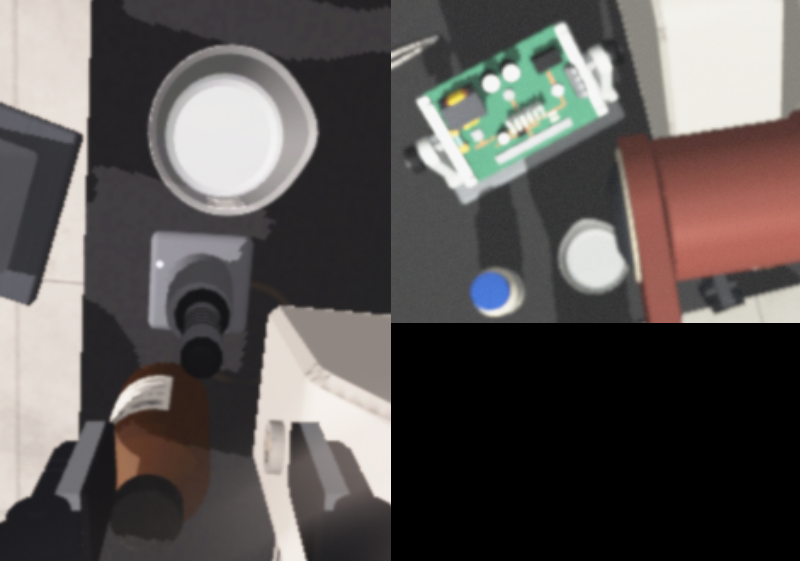

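The last view shows the tester upright in its stand. Its tail is at crop (200,357), which is image (318,250) against a predicted (317,250). The board, beaker, jar and bottle are where they were. Handing in.

```bash
python3 -c "
from station import workorder; print(workorder.finish_job())"
```

```text
the job is handed in; nothing more can be done
None
```

The tester went along the earth bar from left to right, then touched the square, round and hexagonal lands, and is back in its stand. I handed the job in at about 27 s of the 72 s; no verdict is reported.

- **Bar:** the tip was drawn at about 25 mm/s without lifting. It was pressed in roughly 2–5 mm and stayed within about 0.1° of square to the fitted board.
- **Lands:** each was pressed for more than half a second at roughly 3–5 mm. The last picture at the hex land showed the tip in its middle.
- **Home:** the tester's tail was within 1 px of the predicted place in the picture, and the gripper was clear. I lowered the tester to the same arm pose as when I took it, and it had not slipped in the grip.
- **Surroundings:** the board, jar and beaker moved no more than 0.4 px in the top view. The arm hid the bottle in the last top view, so I checked it only by eye in the wrist picture, where it looked unmoved.

Two measurements disagreed:
- **Camera offset:** the fixed cameras and the wrist camera differed by about 2–3 mm on where the board was. I used the wrist camera's position.
- **Pressing depth:** the force readings suggested about 1–2 mm deeper than the arm position did, and the pictures gave about 4 mm. All of these lie inside the 1.5–7.5 mm limits.

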